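# Shut the packed drawer and hold the tool case's lid half open

## Task

The barber is packing the aluminium tool case: first push its packed drawer fully shut while the lid is still down, then lift the lid with the gripper to half open, 45 degrees from closed, for the barber to lay in the last tools. The lid falls shut by itself, so finish while holding it still at 45 degrees: do not let go at the end. Leave the bottle, the jar and the tin beside the case where they stand.

Things in the scene. Friction and masses are not known exactly. Their poses are not given: they have to be found in the camera images.
- case: The fixed aluminium tool case on the black mat (top of the mat 4 mm above the work surface), 200 deep (x) by 300 wide (y), its rim 125 high; the closed lid adds 26 mm (top at 151). Origin at the centre of its underside; x points from its front (drawer side, facing the robot) to its rear, z up. It stands turned by up to 0.4 rad either way.
- drawer (a joint): The drawer in the case's lower front: how far it is pulled out towards the case's -x, in m; 0 is shut, 0.10 the most. It slides with about 1.5 N of friction and stays where it is left.
- drawer_handle (a point): Middle of the drawer's round dark steel bar handle: 10 mm thick, 110 mm long along the case's y, standing 40 mm out from the drawer's front and 36 mm above the case's underside. When shut, the drawer's front is flush with the case's front and this point lies at (-0.140, 0, 0.036) in the case's frame.
- lid (a joint): Angle of the lid in rad: 0 closed, 0.785 half open (45 degrees), at most 1.9. The lid turns about its far (+x) edge, the front edge rising; it weighs about 0.45 kg, swings freely and falls shut from anything under about 1.3.
- lid_handle (a point): Middle of the round dark steel bar of the bow handle on top of the lid, near its front edge: 10 mm thick, 120 mm between its two legs along the case's y, its middle line 38 mm above the lid's top. With the lid closed it lies at (-0.080, 0, 0.189) in the case's frame.
- lid_hinge (a point): Middle of the lid's hinge line (along the case's y), on the case's rear rim: at (0.100, 0, 0.125) in the case's frame. The lid handle lies 180 mm in front of it and 64 mm above it with the lid closed.
- pump_bottle: White plastic bottle with a black cap, 64 across, 165 high, origin at the centre of its underside. Stands on the mat about 0.25 m to the left or right of the middle of the case, or before its right front corner; leave it alone.
- comb_jar: Green glass jar with steel foot and lid, 84 across, 182 high, origin at the centre of its underside. Stands on the mat about 0.25 m to the left or right of the middle of the case, or before its right front corner; leave it alone.
- tin: Low steel tin, 72 across, 45 high, origin at the centre of its underside. Stands on the mat about 0.25 m to the left or right of the middle of the case, or before its right front corner; leave it alone.

How it is judged (in metres and radians):
On the way, in this order (a step that is already met when the one before it is completed fails the run):
1. the drawer is pushed fully shut while the lid is still down (value of joint drawer below 0.006 m and value of joint lid below 0.1 rad), for 0.2 s.
2. the gripper holds the lid still at 45 degrees, the drawer still shut (value of joint lid between 0.68 and 0.89 rad and velocity of joint lid between -0.1 and 0.1 rad/s and contact force between the fingers and lid above 0.5 N and value of joint drawer below 0.006 m), for 0.3 s.
At the end, for the whole second after the job is handed in: The lid stands still between 39 and 51 degrees open (0.68 to 0.89 rad), carried by the fingers (contact over 0.5 N) and touched by none of the bottle, jar and tin, which stand upright; the drawer is within 6 mm of shut (all of step 2 and contact force between each of pump_bottle, comb_jar, tin and lid below 0.1 N and angle between each of pump_bottle, comb_jar, tin's own z axis and vertical below 0.2 rad); the arm keeps its last pose, push and grip.
It fails at once if a bottle, jar or tin beside the case is pushed more than 30 mm or tipped (distance of any of pump_bottle, comb_jar, tin from where it was at the start of the episode above 0.03 m or angle between any of pump_bottle, comb_jar, tin's own z axis and vertical above 0.3 rad).
It also fails if it takes over 51 s, if anything falls off the work surface, if the arm or the gripper's body presses on something with over 40 N, if the wrist force passes 120 N, or if a joint passes its speed limit or range.

## Robot

A 7-joint arm with a two-finger parallel gripper is mounted at the origin on the work surface. World frame = base frame: x ahead of the robot, y to its left, z up, the work surface at z = 0. Lengths are in mm, angles in rad, forces in N, time in s.
With the tool pointing down it reaches from about 400 to 875 mm from the base axis. Payload 4.4 kg.
Tool frame: the origin (TCP) lies between the finger pads; the fingertips stand 11 mm ahead of it and the grasp point (between the pads) lies 8 mm behind it (env.tip_reach is the distance from the TCP to the fingertips, in mm); z points along the fingers, x is the direction in which the jaws open and shut, and the axes are right-handed (so a half turn about z gives the same grasp; the last joint's range is limited). The gripper opens to 85 mm and grips with 20 to 120 N. Pads are 22 mm wide; open, the fingers measure 114 mm over their backs; the gripper's body (76 mm by 85 mm) begins 54 mm behind the grasp point. The pads swing forward as they close: fully open they stand 13 mm farther back than shut.
Start: joints at [-1.408, 0.628, 0.038, 1.517, -0.027, 0.996, -0.02], TCP at [147.401, 633.08, 242.313] pointing down, gripper open.
Joint ranges: [-3.06, 3.06], [-0.37, 2.12], [-1.25, 1.32], [0.18, 2.47], [-1.1, 4.24], [0.23, 1.98], [-2.94, 2.94]. Speed limits (rad/s): [2.57, 2.57, 3.14, 3.14, 3.14, 3.14, 3.14].

## Interface

Orientations are given as a unit quaternion [x, y, z, w].
In Python, from station import env, vision, recognise, cut_out, spot_point gives the robot as it stands.
- The arm moves only by the shell command python3 -m creep 'ROWS' [FORCE]. ROWS is JSON, a list of rows, each an object with "dp": the shift along the tool's x, y, z in m, a list of three; "turn": the turn, a rotation vector about the tool's x, y, z in rad, a list of three; "jaw": the finger opening in m, from 0 to 0.0854. In form: [{"dp": [tx, ty, tz], "turn": [rx, ry, rz], "jaw": jaw}, ...]. A call has 1 to 20 rows; each row is the pose to reach, as a shift and turn from the pose measured when the call began, along the tool's axes at that moment; what a row does not reach only later rows make up. A row lasts 1/12 s, in which the tool goes at most 41.7 mm and 7.16 degrees, less where a joint would pass 70% of its speed; a pose out of reach is approached as far as the arm can. A call with a gripper value outside its range is refused whole. The fingers move at their own pace and stop on an object; FORCE is the grip in N (left out, the last holds). Time passes only in rows, so rows that repeat a pose let the fingers close. It gives the time, the measured TCP pose, the force and the opening at its end, in the units of the state.
- env.read_state(): the state, without advancing time (a new reading comes with each control period).
- vision.read_camera(name): name is "scene" or "top" or "wrist"; returns the picture (420x560x3 uint8, red, green, blue); there is no depth.
- vision.camera_model(name): a dict with "K" (3x3 intrinsics, pixels), "rvec" (rotation vector, rad) and "tvec" (3), from world to camera coordinates, as OpenCV has them. Camera axes: x right, y down, z forward; pixel columns grow to the right and rows downward; lengths in mm; the calibration is good to about 2 mm. A picture is of the moment at which its call begins: read the wrist's pose just before it. camera_model takes no time and is no camera call; for the wrist camera it gives the pose at the moment of the call.
- env.close_job(): hands the job in, once; it reports no verdict.
Trained networks look in the newest picture that a camera, given by its name, has taken for a name from the list of things; names that differ only in an ending like _2 or _b are one class to them, and where a whole thing is asked for, a point or a joint stands for the part that bears it (a point fixed in the world has none). Each returns a list of dicts, best first, with "p" (0 to 1); they miss things now and then, are a little off and sometimes report something else, mostly with a low value. They report only what shows in the picture. A call takes as long as a camera call.
- recognise(camera, query): "location" ([x, y, z] in mm, in world coordinates, good to about 4 mm: the middle of the surface that is visible of it).
- cut_out(camera, query): "pixels" (420x560 bool, what is visible of it).
- spot_point(camera, query): "location" ([x, y, z] in mm, in world coordinates, good to about 4 mm: a listed point, or the origin of a listed thing).
The state is a dict: "time": time; "q": joint angles; "joint_velocities": joint speeds; "joint_efforts": joint torques, N m; "eef_pos": TCP position; "tcp_rot": TCP orientation; "contact_force": force on the tool from outside, world axes, zero at the start; "ft_torque": the same for the moment, N m; "opening": finger opening in mm.
Only numpy, scipy, OpenCV 4.12 (cv2) and the standard library are available. Lean on these libraries where they do the work, as an engineer would, in place of code of your own. Each camera call takes 0.05 s, during which the arm holds its last target.

## Working session

There is one attempt and no reset: what is moved stays moved. The work goes in short steps, Python scripts to look and compute and a shell command to move; the robot and the scene stay as the last step left them, time stands still between calls to the robot, and variables do not carry over. Pictures are saved under pics/ and viewed, and the job is handed in when it is done.

```bash
ls; mkdir -p pics; python3 - <<'E'
from station import env,vision,recognise,cut_out,spot_point
import cv2,numpy as np
s=env.read_state();print(s)
for c in ["scene","top"]:
    im=vision.read_camera(c);cv2.imwrite(f"pics/{c}0.png",im[:,:,::-1])
    m=vision.camera_model(c);print(c,m)
    for q in ["case","drawer_handle","lid_handle","lid_hinge","pump_bottle","comb_jar","tin"]:
        print(q,[(np.round(d["location"]),round(d["p"],2)) for d in spot_point(c,q)[:2]])
print(env.read_state()["time"])
E
```

```text
pics
{'time': 0.0, 'q': array([-1.40781614,  0.62937599,  0.03840857,  1.51836663, -0.02702188,
        0.99629157, -0.02002997]), 'joint_velocities': array([-0.00029754,  0.00084842,  0.00026021,  0.00151814,  0.00019138,
       -0.00099478, -0.00031893]), 'joint_efforts': array([ 1.92234529e-04, -5.63405836e+01,  1.22603294e+00, -1.93442094e+01,
        1.08843483e-02,  1.08884485e-02,  2.43237008e-05]), 'eef_pos': array([147.22286523, 632.48679575, 241.36953163]), 'tcp_rot': array([ 7.83199523e-01,  6.21769717e-01, -7.57224866e-04,  5.94150920e-04]), 'contact_force': array([0.26269417, 0.05831316, 0.91111967]), 'ft_torque': array([0.0326891 , 0.02022198, 0.02919137]), 'opening': 85.39783029695731}
scene {'K': array([[411.61931825,   0.        , 275.40775913],
       [  0.        , 411.61931825, 208.59344966],
       [  0.        ,   0.        ,   1.        ]]), 'rvec': array([ 2.6480175 , -0.36488458,  0.10186022]), 'tvec': array([-561.07626815,  233.45611892,  941.78840063])}
case [(array([ 685., -138.,    6.]), 0.98)]
drawer_handle [(array([ 514., -103.,   39.]), 0.93), (array([
[... 223 characters left out ...]
]
tin [(array([ 485., -356.,    6.]), 0.7)]
top {'K': array([[497.56610795,   0.        , 286.61698698],
       [  0.        , 497.56610795, 200.85577896],
       [  0.        ,   0.        ,   1.        ]]), 'rvec': array([ 2.21493642, -2.188201  ,  0.05710728]), 'tvec': array([  22.90320049,  602.44149854, 1404.72528277])}
case [(array([ 683., -140.,    4.]), 0.63)]
drawer_handle [(array([513., -96.,  38.]), 0.77)]
lid_handle [(array([ 603., -124.,  197.]), 0.81)]
lid_hinge [(array([ 779., -165.,  128.]), 0.85)]
pump_bottle [(array([756.,  91.,   4.]), 0.94)]
comb_jar [(array([ 603., -402.,    1.]), 0.73), (array([ 603., -120.,  193.]), 0.68)]
tin [(array([ 482., -358.,   -2.]), 0.62)]
0.8
```

View pics/scene0.png

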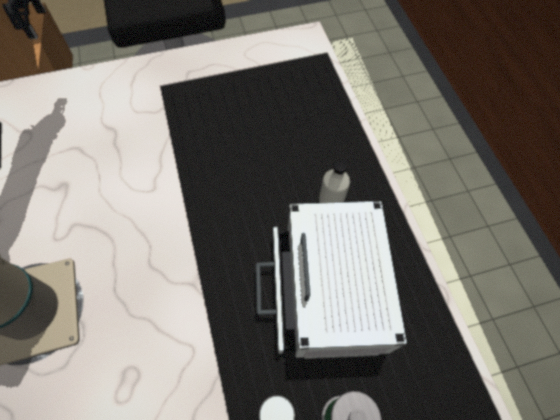

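View pics/top0.png

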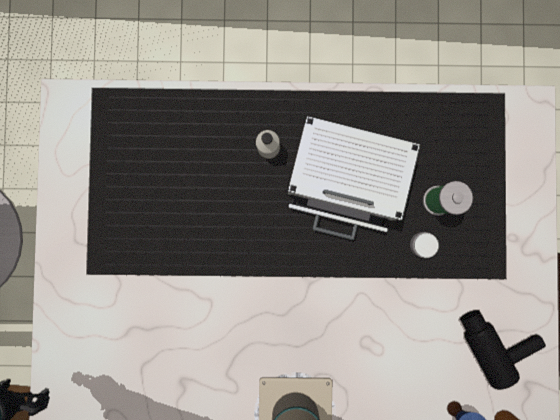

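The case is turned about -0.23 rad and its drawer is about 35 mm open. The bottle is to the left, with the jar and tin to the right. In the top view, the lid's corner squares are near (308,120), (415,147), (293,189) and (399,215), and the lid handle is at (347,198). Next I'll refine the pose from these.

```bash
cat > h.py <<'E'
from station import env,vision,recognise,cut_out,spot_point
import cv2,numpy as np
from scipy.spatial.transform import Rotation as R
def ray(c,uv,z):
    m=vision.camera_model(c);Rm=cv2.Rodrigues(np.array(m["rvec"]))[0];t=np.array(m["tvec"])
    C=-Rm.T@t;d=Rm.T@np.linalg.inv(m["K"])@np.array([uv[0],uv[1],1.]);return C+d*(z-C[2])/d[2]
def proj(c,P):
    m=vision.camera_model(c);return cv2.projectPoints(np.array(P,float).reshape(-1,1,3),np.array(m["rvec"]),np.array(m["tvec"]),m["K"],None)[0].reshape(-1,2)
def pose():
    s=env.read_state();return np.array(s["eef_pos"]),R.from_quat(s["tcp_rot"]),s
def goal(xyz,rot):
    p,r,s=pose();print("dp m",np.round(r.inv().apply(np.array(xyz)-p)/1000,4),"turn",np.round((r.inv()*rot).as_rotvec(),4),"tcp",np.round(p,1),"F",np.round(s["contact_force"],1),"t",s["time"],"open",s["opening"])
def down(yaw): # tool x along yaw, z down
    return R.from_matrix(np.array([[np.cos(yaw),np.sin(yaw),0],[np.sin(yaw),-np.cos(yaw),0],[0,0,-1]]).astype(float))
E
python3 - <<'E'
from h import *
for c,L in [("top",[(308,120),(415,147),(293,189),(399,215)]),("scene",[(294,208),(378,206),(303,342),(400,338)])]:
    P=[ray(c,u,155) for u in L];print(np.round(P))
    if c=="top": a,b,d,e=P
    else: d,a,e,b=P
    v=(b-a+e-d);print("mid",np.mean(P,0),"yaw",np.arctan2(v[0],-v[1])*-1 , np.arctan2(*( (a-d+b-e)[[1,0]])))
m=vision.camera_model("wrist");Rm=cv2.Rodrigues(np.array(m["rvec"]))[0];C=-Rm.T@np.array(m["tvec"])
p,r,s=pose();print("wristcam in tool",r.inv().apply(C-p))
im=cv2.imread("pics/top0.png")[90:270,240:480];cv2.imwrite("pics/topc.png",cv2.resize(im,None,fx=3,fy=3))
E
```

```text
[[ 806.  -22.  155.]
 [ 739. -299.  155.]
 [ 626.   15.  155.]
 [ 563. -258.  155.]]
mid [ 683.48601693 -140.8120091   155.        ] yaw 0.23228663130966742 -0.215610664180852
[[ 628.   17.  155.]
 [ 807.  -28.  155.]
 [ 562. -256.  155.]
 [ 740. -299.  155.]]
mid [ 684.28747514 -141.46807236  155.        ] yaw 0.23938096518856725 -0.23974781895363537
wristcam in tool [  -0.24113566  -71.10203791 -131.91746344]
```

View pics/topc.png

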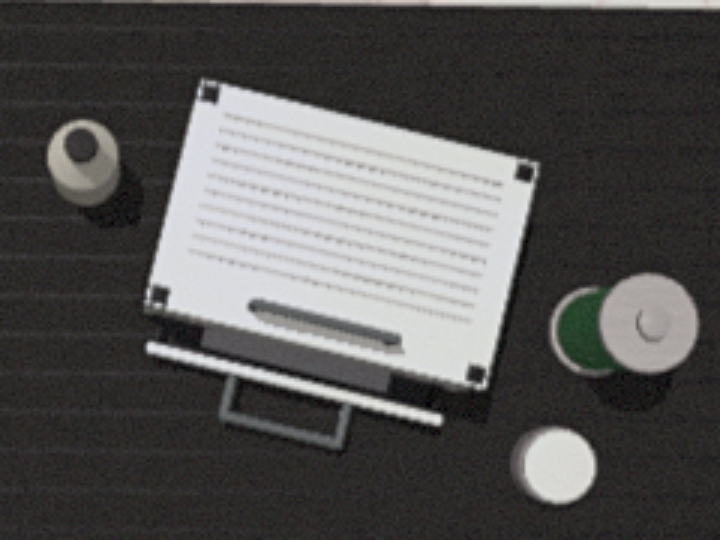

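Both views agree: case centre about (684, -140), yaw -0.235, drawer handle near (513, -100). I'll approach in front of the drawer by way of a waypoint, with the jaws closing.

```bash
python3 - <<'E'
from h import *
goal((420,350,240),down(0.6)); goal((465,-88,150),down(-.235))
E
```

```text
dp m [-0.2139  0.3297  0.0023] turn [-0.    -0.     0.742] tcp [147.4 633.1 242.3] F [-0.2 -0.9  0. ] t 0.8 open 85.4001169598697
dp m [-0.6302  0.4729  0.0923] turn [-0.    -0.     1.577] tcp [147.4 633.1 242.3] F [-0.2 -0.9  0. ] t 0.8 open 85.4001169598697
```

```bash
python3 -m creep '[{"dp":[-0.04,0.06,0],"turn":[0,0,0.12],"jaw":0.0},{"dp":[-0.04,0.06,0],"turn":[0,0,0.12],"jaw":0.0},{"dp":[-0.12,0.18,0],"turn":[0,0,0.37],"jaw":0.0},{"dp":[-0.12,0.18,0],"turn":[0,0,0.37],"jaw":0.0},{"dp":[-0.214,0.33,0],"turn":[0,0,0.742],"jaw":0.0},{"dp":[-0.214,0.33,0],"turn":[0,0,0.742],"jaw":0.0},{"dp":[-0.214,0.33,0],"turn":[0,0,0.742],"jaw":0.0},{"dp":[-0.214,0.33,0],"turn":[0,0,0.742],"jaw":0.0},{"dp":[-0.214,0.33,0],"turn":[0,0,0.742],"jaw":0.0},{"dp":[-0.214,0.33,0],"turn":[0,0,0.742],"jaw":0.0},{"dp":[-0.214,0.33,0],"turn":[0,0,0.742],"jaw":0.0},{"dp":[-0.214,0.33,0],"turn":[0,0,0.742],"jaw":0.0}]'
python3 -c "
from h import *
goal((465,-88,150),down(-.235))"
```

```text
time: 1.8
eef_pos: [421.9, 348.0, 242.6]
tcp_rot: [0.956, 0.293, 0.0, 0.0]
contact_force: [0.2, 0.7, -0.2]
opening: 0.3
dp m [-0.2089  0.3852  0.0926] turn [ 1.000e-04 -8.000e-04  8.302e-01] tcp [421.9 348.  242.6] F [ 0.2  0.7 -0.2] t 1.8 open 0.30485756086811916
```

```bash
python3 -m creep '[{"dp":[-0.209,0.385,0.09],"turn":[0,0,0.83],"jaw":0.0},{"dp":[-0.209,0.385,0.09],"turn":[0,0,0.83],"jaw":0.0},{"dp":[-0.209,0.385,0.09],"turn":[0,0,0.83],"jaw":0.0},{"dp":[-0.209,0.385,0.09],"turn":[0,0,0.83],"jaw":0.0},{"dp":[-0.209,0.385,0.09],"turn":[0,0,0.83],"jaw":0.0},{"dp":[-0.209,0.385,0.09],"turn":[0,0,0.83],"jaw":0.0},{"dp":[-0.209,0.385,0.09],"turn":[0,0,0.83],"jaw":0.0},{"dp":[-0.209,0.385,0.09],"turn":[0,0,0.83],"jaw":0.0},{"dp":[-0.209,0.385,0.09],"turn":[0,0,0.83],"jaw":0.0},{"dp":[-0.209,0.385,0.09],"turn":[0,0,0.83],"jaw":0.0},{"dp":[-0.209,0.385,0.09],"turn":[0,0,0.83],"jaw":0.0},{"dp":[-0.209,0.385,0.09],"turn":[0,0,0.83],"jaw":0.0},{"dp":[-0.209,0.385,0.09],"turn":[0,0,0.83],"jaw":0.0},{"dp":[-0.209,0.385,0.09],"turn":[0,0,0.83],"jaw":0.0}]'
python3 -c "
from h import *
goal((465,-88,32),down(-.235))
for c in ['scene','wrist']: cv2.imwrite('pics/%s1.png'%c,vision.read_camera(c)[:,:,::-1])"
```

```text
time: 2.97
eef_pos: [464.9, -86.1, 152.5]
tcp_rot: [0.993, -0.116, 0.0, -0.001]
contact_force: [-0.2, 0.8, -0.7]
opening: 0.4
dp m [0.0005 0.0021 0.1205] turn [-0.0015 -0.      0.0022] tcp [464.9 -86.1 152.5] F [-0.2  0.8 -0.7] t 2.9667 open 0.3606851220723287
```

View pics/scene1.png

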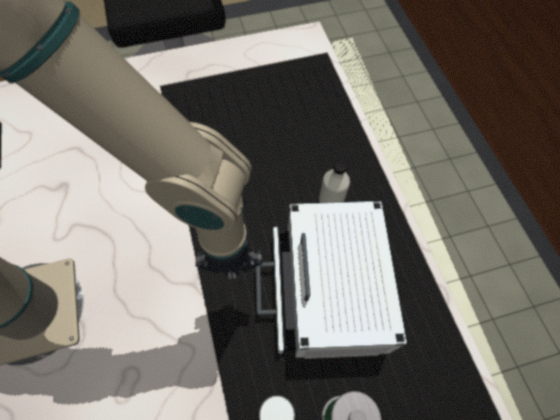

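View pics/wrist1.png

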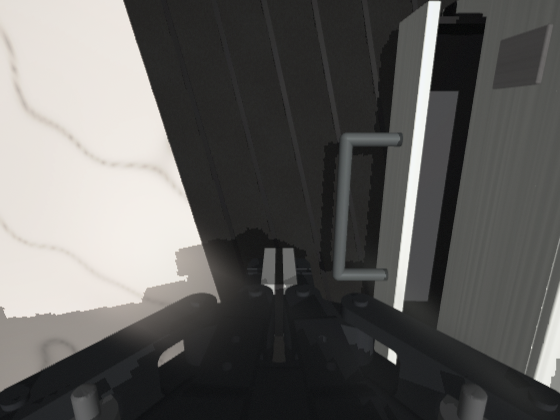

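The closed linkage flares wide along the jaw axis and could hit the case front. I'll turn 90° so the flat side of the fingers pushes, with the camera on the robot's side.

```bash
python3 -m creep '[{"dp":[0,0.002,0],"turn":[0,0,-0.12],"jaw":0.0},{"dp":[0,0.002,0],"turn":[0,0,-0.8],"jaw":0.0},{"dp":[0,0.002,0],"turn":[0,0,-0.8],"jaw":0.0},{"dp":[0,0.002,0],"turn":[0,0,-0.8],"jaw":0.0},{"dp":[0,0.002,0],"turn":[0,0,-0.8],"jaw":0.0},{"dp":[0,0.002,0],"turn":[0,0,-0.8],"jaw":0.0},{"dp":[0,0.002,0.02],"turn":[0,0,-1.57],"jaw":0.0},{"dp":[0,0.002,0.04],"turn":[0,0,-1.57],"jaw":0.0},{"dp":[0,0.002,0.06],"turn":[0,0,-1.57],"jaw":0.0},{"dp":[0,0.002,0.08],"turn":[0,0,-1.57],"jaw":0.0},{"dp":[0,0.002,0.10],"turn":[0,0,-1.57],"jaw":0.0},{"dp":[0,0.002,0.115],"turn":[0,0,-1.57],"jaw":0.0},{"dp":[0,0.002,0.119],"turn":[0,0,-1.57],"jaw":0.0},{"dp":[0,0.002,0.119],"turn":[0,0,-1.57],"jaw":0.0},{"dp":[0,0.002,0.119],"turn":[0,0,-1.57],"jaw":0.0}]'
python3 -c "
from h import *
e=np.array([np.cos(.235),-np.sin(.235)])
P=np.array([684,-140])-e*156
goal((*P,34),down(1.336))
for c in ['scene','wrist']: cv2.imwrite('pics/%s2.png'%c,vision.read_camera(c)[:,:,::-1])"
```

```text
time: 4.32
eef_pos: [464.9, -85.7, 33.7]
tcp_rot: [0.784, 0.621, 0.001, -0.001]
contact_force: [-0.0, -0.2, -0.4]
opening: 0.1
dp m [-0.002   0.0697 -0.0003] turn [ 0.0001 -0.002   0.0035] tcp [464.9 -85.7  33.7] F [-0.  -0.2 -0.4] t 4.3167 open 0.14608729259154654
```

View pics/wrist2.png

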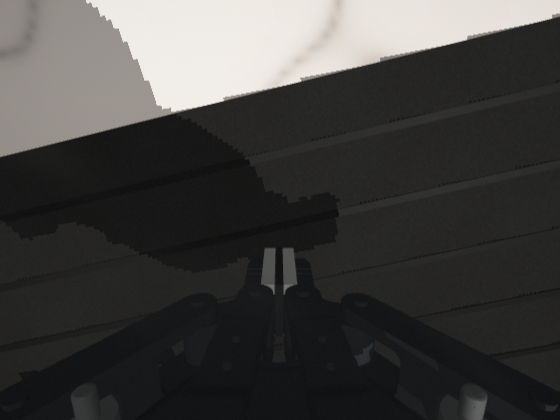

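View pics/scene2.png

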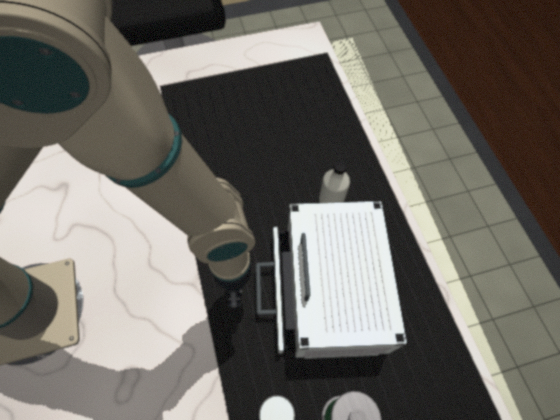

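```bash
python3 -m creep '[{"dp":[0,0.015,0],"turn":[0,0,0],"jaw":0.0},{"dp":[0,0.025,0],"turn":[0,0,0],"jaw":0.0},{"dp":[0,0.03,0],"turn":[0,0,0],"jaw":0.0},{"dp":[0,0.035,0],"turn":[0,0,0],"jaw":0.0},{"dp":[-0.001,0.04,0],"turn":[0,0,0],"jaw":0.0},{"dp":[-0.001,0.045,0],"turn":[0,0,0],"jaw":0.0},{"dp":[-0.002,0.05,0],"turn":[0,0,0],"jaw":0.0},{"dp":[-0.002,0.055,0],"turn":[0,0,0],"jaw":0.0},{"dp":[-0.002,0.06,0],"turn":[0,0,0],"jaw":0.0},{"dp":[-0.002,0.063,0],"turn":[0,0,0],"jaw":0.0},{"dp":[-0.002,0.063,0],"turn":[0,0,0],"jaw":0.0}]'
python3 -c "
from h import *
goal((531,-105,34),down(1.336))
for c in ['scene','top']:
  cv2.imwrite('pics/%s3.png'%c,vision.read_camera(c)[:,:,::-1])
  print(spot_point(c,'drawer_handle')[:1])"
```

```text
time: 5.33
eef_pos: [527.3, -103.3, 34.4]
tcp_rot: [0.784, 0.62, 0.002, 0.001]
contact_force: [1.1, 0.1, -0.6]
opening: -0.2
dp m [-0.0008  0.004   0.0004] turn [ 0.0031 -0.0016  0.0024] tcp [ 527.3 -103.3   34.4] F [ 1.1  0.1 -0.6] t 5.3333 open -0.17118221320052185
[{'location': [543.9, -104.5, 40.6], 'p': 0.73}]
[{'location': [543.3, -105.1, 40.0], 'p': 0.65}]
```

View pics/scene3.png

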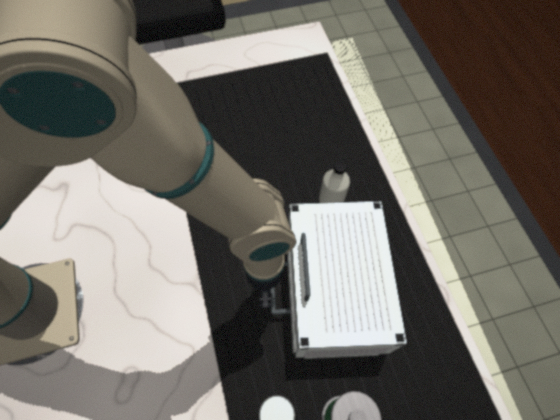

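```bash
python3 -m creep '[{"dp":[0,0.002,0],"turn":[0,0,0],"jaw":0.0},{"dp":[0,0.004,0],"turn":[0,0,0],"jaw":0.0},{"dp":[0,0.004,0],"turn":[0,0,0],"jaw":0.0}]'
python3 -m creep '[{"dp":[0,0.0015,0],"turn":[0,0,0],"jaw":0.0},{"dp":[0,0.003,0],"turn":[0,0,0],"jaw":0.0},{"dp":[0,0.003,0],"turn":[0,0,0],"jaw":0.0}]'
```

```text
time: 5.78
eef_pos: [530.3, -104.3, 34.5]
tcp_rot: [0.784, 0.62, 0.001, 0.0]
contact_force: [-1.1, -0.4, 0.1]
opening: -0.1
time: 6.03
eef_pos: [531.5, -104.6, 34.3]
tcp_rot: [0.784, 0.62, -0.0, -0.001]
contact_force: [-5.2, 2.5, 3.8]
opening: 0.0
```

```bash
python3 -m creep '[{"dp":[0,0.0015,0],"turn":[0,0,0],"jaw":0.0},{"dp":[0,0.003,0],"turn":[0,0,0],"jaw":0.0},{"dp":[0,0.003,0],"turn":[0,0,0],"jaw":0.0},{"dp":[0,0.003,0],"turn":[0,0,0],"jaw":0.0}]'
python3 -c "
from h import *
goal((465,-88,34),down(-.235))
print(cv2.imwrite('pics/top4.png',cv2.resize(vision.read_camera('top')[80:280,220:480,::-1],None,fx=3,fy=3)))"
```

```text
time: 6.37
eef_pos: [531.5, -104.7, 34.1]
tcp_rot: [0.784, 0.621, -0.002, -0.003]
contact_force: [-7.2, 2.0, 5.4]
opening: -0.2
dp m [ 0.0009 -0.0685  0.0006] turn [-0.0062  0.0059  1.5738] tcp [ 531.5 -104.7   34.1] F [-7.2  2.   5.4] t 6.3667 open -0.1978842604221469
True
```

View pics/top4.png

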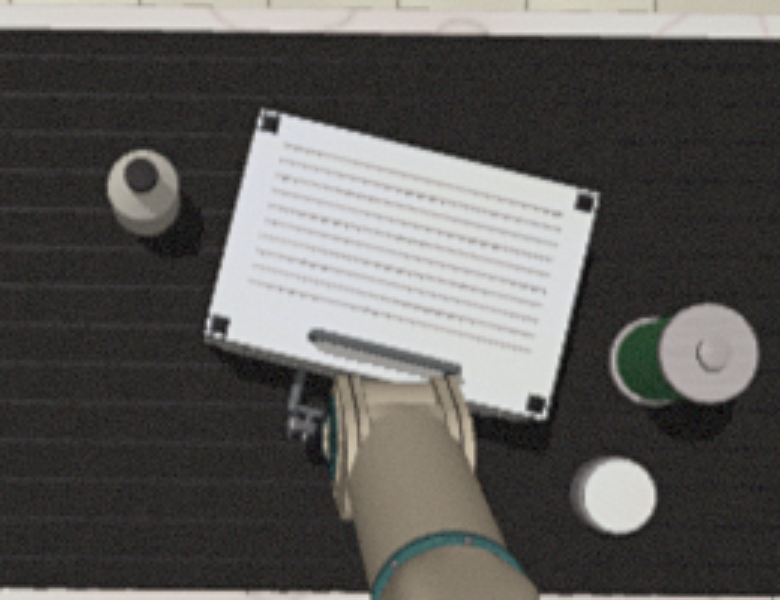

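```bash
python3 -m creep '[{"dp":[0,0.003,0],"turn":[0,0,0],"jaw":0.0},{"dp":[0,0.006,0],"turn":[0,0,0],"jaw":0.0},{"dp":[0,0.008,0],"turn":[0,0,0],"jaw":0.0},{"dp":[0,0.008,0],"turn":[0,0,0],"jaw":0.0}]'
python3 -m creep '[{"dp":[0,-0.015,0],"turn":[0,0,0],"jaw":0.0},{"dp":[0,-0.045,0],"turn":[0,0,0],"jaw":0.0},{"dp":[0,-0.07,0],"turn":[0,0,0],"jaw":0.0},{"dp":[0,-0.085,0],"turn":[0,0,0],"jaw":0.0},{"dp":[0,-0.085,0],"turn":[0,0,0],"jaw":0.0}]'
python3 -c "
from h import *
goal((465,-88,34),down(-.235))
for c in ['scene','top']:
  im=vision.read_camera(c)
  cv2.imwrite('pics/%s5.png'%c,cv2.resize(im[80:280,220:480,::-1] if c=='top' else im[190:390,200:460,::-1],None,fx=3,fy=3))
  for q in ['drawer_handle','case']: print(c,q,spot_point(c,q)[:1])"
```

```text
time: 6.75
eef_pos: [531.5, -104.9, 33.3]
tcp_rot: [0.784, 0.621, -0.008, -0.009]
contact_force: [-15.4, 5.5, 12.5]
opening: -0.1
time: 7.17
eef_pos: [445.9, -84.9, 35.4]
tcp_rot: [0.784, 0.621, -0.009, -0.01]
contact_force: [-0.4, -0.7, 0.2]
opening: 0.0
dp m [0.0013 0.0193 0.0009] turn [-0.0194  0.0224  1.5747] tcp [445.9 -84.9  35.4] F [-0.4 -0.7  0.2] t 7.1667 open 0.014495107790998578
scene drawer_handle [{'location': [549.4, -105.1, 40.4], 'p': 0.71}]
scene case [{'location': [683.8, -138.8, 5.7], 'p': 0.81}]
top drawer_handle [{'location': [547.5, -105.8, 36.1], 'p': 0.88}]
top case [{'location': [683.4, -139.1, 3.9], 'p': 0.82}]
```

View pics/top5.png

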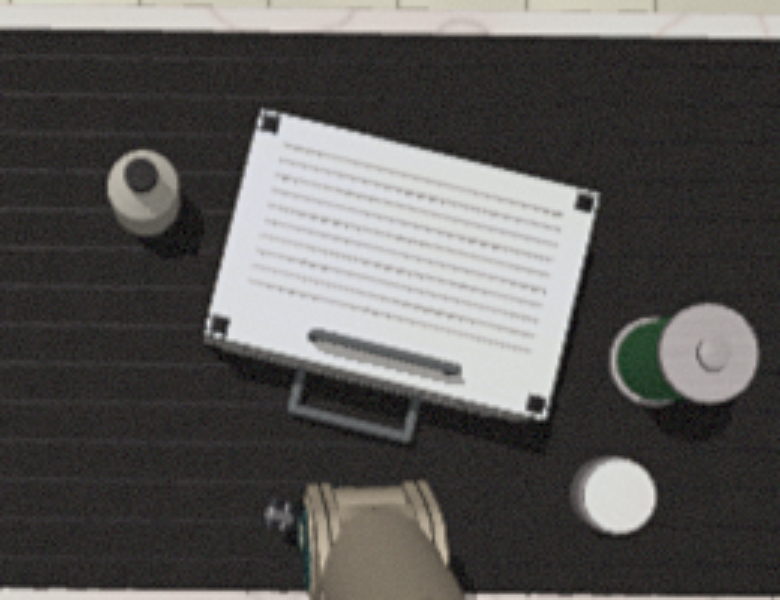

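View pics/scene5.png

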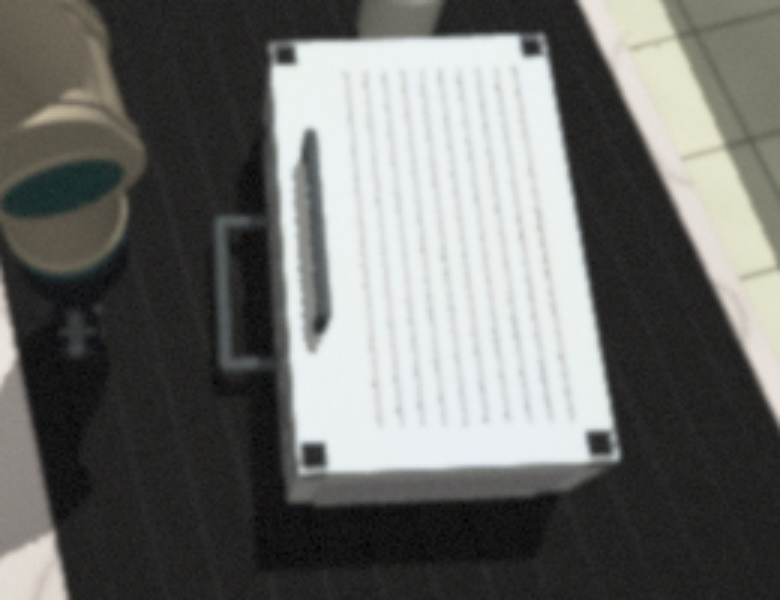

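The drawer is against its hard stop: its handle shows at (548,-105) against (548,-107) expected. Next I'll raise the arm, turn back 90°, open the jaws and move over the lid handle.

```bash
python3 -c "
from h import *
goal((465,-88,275),down(-.235));goal((606,-121,275),down(-.235))"
```

```text
dp m [ 0.0008  0.0093 -0.2399] turn [-0.0157  0.0174  1.5738] tcp [450.8 -85.7  35.4] F [ 0.5 -0.2 -0.2] t 7.4667 open 0.07922161228750446
dp m [ 0.0011  0.1541 -0.2429] turn [-0.0157  0.0174  1.5738] tcp [450.8 -85.7  35.4] F [ 0.5 -0.2 -0.2] t 7.4667 open 0.07922161228750446
```

```bash
python3 -m creep '[{"dp":[0,0,-0.03],"turn":[0,0,0],"jaw":0.0},{"dp":[0,0,-0.24],"turn":[0,0,0],"jaw":0.04},{"dp":[0,0,-0.24],"turn":[0,0,0],"jaw":0.085},{"dp":[0,0,-0.24],"turn":[0,0,0.4],"jaw":0.085},{"dp":[0,0,-0.24],"turn":[0,0,0.4],"jaw":0.085},{"dp":[0.001,0.154,-0.243],"turn":[-0.0157,0.0174,1.574],"jaw":0.085},{"dp":[0.001,0.05,-0.243],"turn":[-0.0157,0.0174,1.574],"jaw":0.085},{"dp":[0.001,0.05,-0.243],"turn":[-0.0157,0.0174,1.574],"jaw":0.085},{"dp":[0.001,0.05,-0.243],"turn":[-0.0157,0.0174,1.574],"jaw":0.085},{"dp":[0.001,0.09,-0.243],"turn":[-0.0157,0.0174,1.574],"jaw":0.085},{"dp":[0.001,0.12,-0.243],"turn":[-0.0157,0.0174,1.574],"jaw":0.085},{"dp":[0.001,0.154,-0.243],"turn":[-0.0157,0.0174,1.574],"jaw":0.085},{"dp":[0.001,0.154,-0.243],"turn":[-0.0157,0.0174,1.574],"jaw":0.085},{"dp":[0.001,0.154,-0.243],"turn":[-0.0157,0.0174,1.574],"jaw":0.085},{"dp":[0.001,0.154,-0.243],"turn":[-0.0157,0.0174,1.574],"jaw":0.085},{"dp":[0.001,0.154,-0.243],"turn":[-0.0157,0.0174,1.574],"jaw":0.085},{"dp":[0.001,0.154,-0.243],"turn":[-0.0157,0.0174,1.574],"jaw":0.085},{"dp":[0.001,0.154,-0.243],"turn":[-0.0157,0.0174,1.574],"jaw":0.085},{"dp":[0.001,0.154,-0.243],"turn":[-0.0157,0.0174,1.574],"jaw":0.085}]' 40
python3 -c "
from h import *
goal((606,-121,185),down(-.235))
c='wrist';cv2.imwrite('pics/%s6.png'%c,vision.read_camera(c)[:,:,::-1])
print(spot_point(c,'lid_handle')[:2],proj(c,[[606.2,-121.4,193]]))
m=cut_out(c,'lid_handle')[0]['pixels'];v,u=np.nonzero(m);print(u.min(),u.max(),v.min(),v.max())
print(env.read_state()['q'])"
```

```text
time: 9.05
eef_pos: [606.1, -121.0, 275.1]
tcp_rot: [0.993, -0.116, 0.0, -0.0]
contact_force: [-0.2, -0.7, 0.5]
opening: 85.0
dp m [-0.0001 -0.      0.0901] turn [-0.0001 -0.0002  0.002 ] tcp [ 606.1 -121.   275.1] F [-0.2 -0.7  0.5] t 9.05 open 84.95691722993163
[{'location': [600.9, -117.6, 189.6], 'p': 0.9}] [[279.5429915  218.83828934]]
249 541 0 359
[-0.01496889  0.56109354  0.2725308   1.57714613 -0.16849418  1.02631159
  0.07088894]
```

View pics/wrist6.png

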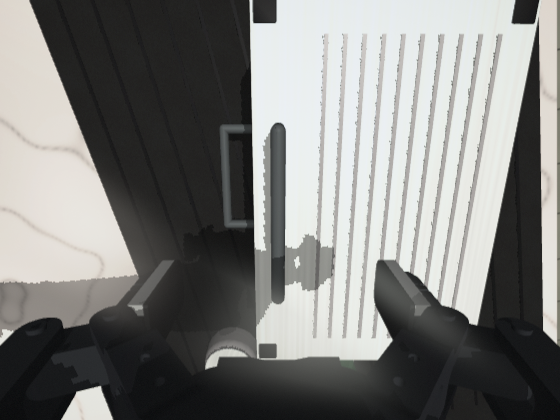

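The bar lies at column 278, parallel to the pads and centred within 2 mm. I'll descend and close.

```bash
python3 -m creep '[{"dp":[0,0,0.025],"turn":[0,0,0],"jaw":0.085},{"dp":[0,0,0.05],"turn":[0,0,0],"jaw":0.085},{"dp":[0,0,0.07],"turn":[0,0,0],"jaw":0.085},{"dp":[0,0,0.085],"turn":[0,0,0],"jaw":0.06},{"dp":[0,0,0.09],"turn":[0,0,0],"jaw":0.045},{"dp":[0,0,0.09],"turn":[0,0,0],"jaw":0.03},{"dp":[0,0,0.09],"turn":[0,0,0],"jaw":0.03},{"dp":[0,0,0.09],"turn":[0,0,0],"jaw":0.03}]' 60
python3 -m creep '[{"dp":[0,0,0],"turn":[0,0,0],"jaw":0.02},{"dp":[0,0,0],"turn":[0,0,0],"jaw":0.01},{"dp":[0,0,0],"turn":[0,0,0],"jaw":0.0},{"dp":[0,0,0],"turn":[0,0,0],"jaw":0.0},{"dp":[0,0,0],"turn":[0,0,0],"jaw":0.0},{"dp":[0,0,0],"turn":[0,0,0],"jaw":0.0}]' 60
python3 -c "
from h import *
goal((606,-121,185),down(-.235))
c='wrist';cv2.imwrite('pics/%s7.png'%c,vision.read_camera(c)[:,:,::-1])
"
```

```text
time: 9.87
eef_pos: [606.9, -121.5, 186.4]
tcp_rot: [0.993, -0.117, 0.001, -0.0]
contact_force: [0.1, -0.1, -0.6]
opening: 30.0
time: 10.37
eef_pos: [605.5, -121.2, 187.6]
tcp_rot: [0.993, -0.117, 0.0, -0.0]
contact_force: [-5.9, 1.5, 6.4]
opening: 7.9
dp m [ 0.0004 -0.0003  0.0026] turn [-0.0007 -0.0002  0.0007] tcp [ 605.5 -121.2  187.6] F [-5.9  1.5  6.4] t 10.3667 open 7.8558440542943355
```

View pics/wrist7.png

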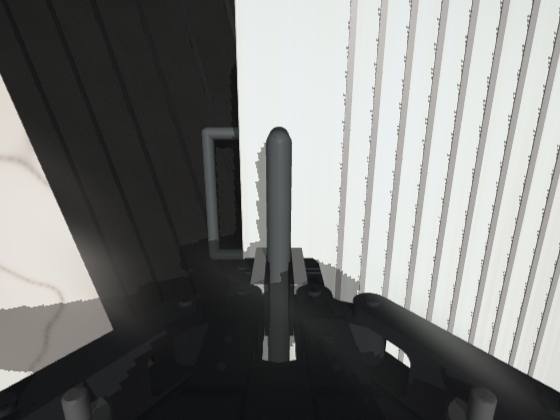

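```bash
python3 -c "
import numpy as np
L=np.hypot(180,64);a=np.arctan2(64,180)
for d in [1,2.5,5,7.5,10,12.5,15,17.5,20,22.5,25,27.5,30,32.5,35,37.5,40,42.5,45]:
  t=np.radians(d)+a;print(d,np.round(np.array([180-L*np.cos(t),L*np.sin(t)-64])/1000,4))"
```

```text
1 [0.0011 0.0031]
2.5 [0.003  0.0078]
5 [0.0063 0.0154]
7.5 [0.0099 0.0229]
10 [0.0138 0.0303]
12.5 [0.0181 0.0374]
15 [0.0227 0.0444]
17.5 [0.0276 0.0512]
20 [0.0327 0.0577]
22.5 [0.0382 0.064 ]
25 [0.0439 0.0701]
27.5 [0.0499 0.0759]
30 [0.0561 0.0814]
32.5 [0.0626 0.0867]
35 [0.0693 0.0917]
37.5 [0.0762 0.0964]
40 [0.0833 0.1007]
42.5 [0.0905 0.1048]
45 [0.098  0.1085]
```

First a small lift to check the grip and forces.

```bash
python3 -m creep '[{"dp":[0.001,0,-0.003],"turn":[0,0,0],"jaw":0.0},{"dp":[0.003,0,-0.008],"turn":[0,0,0],"jaw":0.0},{"dp":[0.0063,0,-0.0154],"turn":[0,0,0],"jaw":0.0},{"dp":[0.0099,0,-0.0229],"turn":[0,0,0],"jaw":0.0},{"dp":[0.0138,0,-0.0303],"turn":[0,0,0],"jaw":0.0},{"dp":[0.0138,0,-0.0303],"turn":[0,0,0],"jaw":0.0}]' 60
python3 -c "
from h import *
goal((606+98*.9725,-121-98*.233,186+108.5),down(-.235))
c='scene';cv2.imwrite('pics/%s8.png'%c,vision.read_camera(c)[:,:,::-1])
"
```

```text
time: 10.92
eef_pos: [619.5, -124.6, 219.6]
tcp_rot: [0.993, -0.117, 0.0, -0.0]
contact_force: [-2.3, 0.6, -2.1]
opening: 7.6
dp m [ 0.0841 -0.0003 -0.0749] turn [-0.001  -0.0008  0.0008] tcp [ 619.5 -124.6  219.6] F [-2.3  0.6 -2.1] t 10.9167 open 7.590833491709767
```

View pics/scene8.png

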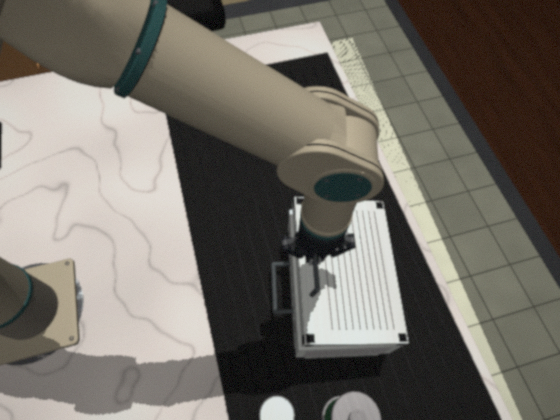

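```bash
python3 -m creep '[{"dp":[0.004,0,-0.006],"turn":[0,0,0],"jaw":0.0},{"dp":[0.0087,0,-0.013],"turn":[0,0,0],"jaw":0.0},{"dp":[0.0136,0,-0.02],"turn":[0,0,0],"jaw":0.0},{"dp":[0.0187,0,-0.0262],"turn":[0,0,0],"jaw":0.0},{"dp":[0.0242,0,-0.0325],"turn":[0,0,0],"jaw":0.0},{"dp":[0.03,0,-0.0386],"turn":[0,0,0],"jaw":0.0},{"dp":[0.036,0,-0.0444],"turn":[0,0,0],"jaw":0.0},{"dp":[0.042,0,-0.05],"turn":[0,0,0],"jaw":0.0},{"dp":[0.0486,0,-0.0552],"turn":[0,0,0],"jaw":0.0},{"dp":[0.0486,0,-0.0552],"turn":[0,0,0],"jaw":0.0}]' 60
python3 -c "
from h import *
goal((606+98*.9725,-121-98*.233,186+108.5),down(-.235))"
```

```text
time: 11.8
eef_pos: [666.6, -135.9, 277.0]
tcp_rot: [0.993, -0.117, 0.0, -0.001]
contact_force: [-7.8, 2.4, 9.3]
opening: 7.9
dp m [ 0.0356 -0.0003 -0.0175] turn [-0.0014 -0.0004  0.0008] tcp [ 666.6 -135.9  277. ] F [-7.8  2.4  9.3] t 11.8 open 7.8648655926923245
```

```bash
python3 -m creep '[{"dp":[0.0066,0,-0.0045],"turn":[0,0,0],"jaw":0.0},{"dp":[0.013,0,-0.0085],"turn":[0,0,0],"jaw":0.0},{"dp":[0.02,0,-0.0125],"turn":[0,0,0],"jaw":0.0},{"dp":[0.0275,0,-0.0165],"turn":[0,0,0],"jaw":0.0},{"dp":[0.034,0,-0.0195],"turn":[0,0,0],"jaw":0.0},{"dp":[0.034,0,-0.0195],"turn":[0,0,0],"jaw":0.0},{"dp":[0.034,0,-0.0195],"turn":[0,0,0],"jaw":0.0},{"dp":[0.034,0,-0.0195],"turn":[0,0,0],"jaw":0.0},{"dp":[0.034,0,-0.0195],"turn":[0,0,0],"jaw":0.0}]' 60
python3 - <<'E'
from h import *
goal((606+98*.9725,-121-98*.233,186+108.5),down(-.235))
e=np.array([np.cos(.235),-np.sin(.235),0])
p,r,s=pose();b=p+r.apply([0,0,-8]);h=np.array([684,-140,4])+e*100+[0,0,125]
d=b-h;print("angle",np.degrees(np.arctan2(d[2],-d@e)-np.arctan2(64,180)),"rad",np.hypot(d[2],d@e))
for c in ['scene','top','wrist']:
    cv2.imwrite('pics/%s9.png'%c,vision.read_camera(c)[:,:,::-1]);
    for q in ['lid_handle','lid_hinge','drawer_handle','pump_bottle','comb_jar','tin']: print(c,q,[(np.round(d["location"]),round(d["p"],2)) for d in spot_point(c,q)[:1]])
E
```

```text
time: 12.55
eef_pos: [700.7, -144.0, 299.7]
tcp_rot: [0.993, -0.117, 0.002, -0.001]
contact_force: [-5.1, 0.9, 6.4]
opening: 7.8
dp m [ 0.0005 -0.0003  0.0052] turn [-0.0018 -0.0042  0.0009] tcp [ 700.7 -144.   299.7] F [-5.1  0.9  6.4] t 12.55 open 7.788936849025818
angle 45.54073387418857 rad 196.94149068673624
scene lid_handle [(array([ 701., -144.,  304.]), 0.57)]
scene lid_hinge [(array([ 776., -161.,  130.]), 0.86)]
scene drawer_handle [(array([ 548., -107.,   39.]), 0.57)]
scene pump_bottle [(array([ 780., -163.,  129.]), 0.67)]
scene comb_jar [(array([ 609., -403.,    1.]), 0.72)]
scene tin [(array([ 483., -355.,   -0.]), 0.93)]
top lid_handle [(array([ 700., -145.,  303.]), 0.78)]
top lid_hinge [(array([ 782., -163.,  129.]), 0.61)]
top drawer_handle [(array([ 547., -102.,   38.]), 0.72)]
top pump_bottle [(array([755.,  88.,   5.]), 0.83)]
top comb_jar [(array([ 606., -401.,    0.]), 0.61)]
top tin [(array([ 481., -357.,   -2.]), 0.78)]
wrist lid_handle [(array([ 696., -145.,  304.]), 0.65)]
wrist lid_hinge [(array([ 781., -164.,  131.]), 0.7)]
wrist drawer_handle [(array([ 551., -108.,   42.]), 0.65)]
wrist pump_bottle []
wrist comb_jar []
wrist tin [(array([ 483., -361.,    0.]), 0.76)]
```

View pics/scene9.png

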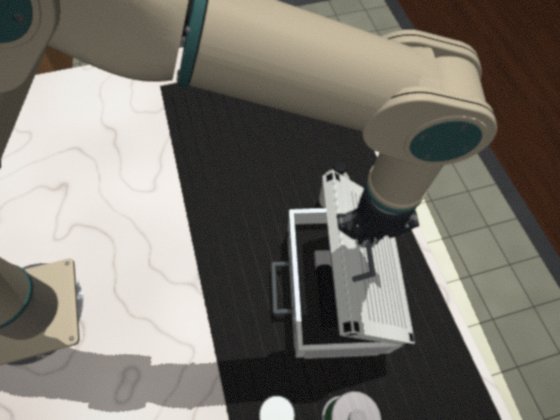

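View pics/top9.png

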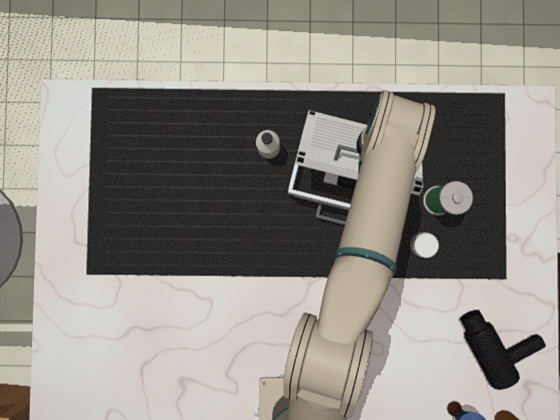

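View pics/wrist9.png

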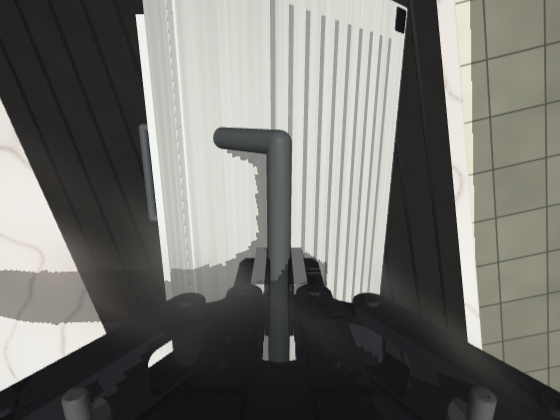

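The lid stands at about 45–46° by both kinematics and vision. The drawer handle is at its shut position, and the jar, tin and bottle haven't moved. I'll hold briefly to confirm it's still, then hand in.

```bash
python3 -m creep '[{"dp":[0,0,0],"turn":[0,0,0],"jaw":0.0},{"dp":[0,0,0],"turn":[0,0,0],"jaw":0.0},{"dp":[0,0,0],"turn":[0,0,0],"jaw":0.0},{"dp":[0,0,0],"turn":[0,0,0],"jaw":0.0},{"dp":[0,0,0],"turn":[0,0,0],"jaw":0.0},{"dp":[0,0,0],"turn":[0,0,0],"jaw":0.0},{"dp":[0,0,0],"turn":[0,0,0],"jaw":0.0},{"dp":[0,0,0],"turn":[0,0,0],"jaw":0.0}]' 60
python3 - <<'E'
from h import *
vision.read_camera('top')
print([(np.round(d["location"]),round(d["p"],2)) for d in spot_point('top','lid_handle')[:1]])
s=env.read_state();print(s['eef_pos'],np.abs(s['joint_velocities']).max(),s['contact_force'],s['opening'],s['time'])
env.close_job()
E
```

```text
time: 14.27
eef_pos: [700.7, -144.0, 299.7]
tcp_rot: [0.993, -0.117, 0.002, -0.001]
contact_force: [-1.0, 0.6, -0.9]
opening: 7.5
[(array([ 703., -147.,  306.]), 0.94)]
[ 700.63655706 -144.00350874  299.72218923] 0.0023293883545070716 [-0.87106746  0.44412979 -0.64052345] 7.344829081721479 14.3667
the job is handed in; nothing more can be done
```

I pushed the drawer fully shut with the lid down, then lifted the lid by its handle to about 45°. I handed the job in at 14.4 s, still gripping the bar at 60 N. The hand-in gives no verdict.

- **Drawer:** it was pushed against its hard stop, with up to about 20 N at the wrist. In the last pictures its handle was within 5 mm of the shut position in all three cameras.
- **Lid:** the arm's position gives about 45.5° open, and the camera reading of the handle gives about 46–47°. Both are inside the 39 to 51° range. The arm was still at the end, with fingers closed on the bar at about 7.5 mm.
- **Bottle, jar and tin:** the jar and tin read where they started, to within the 4 mm accuracy of the vision, and so did the bottle in the top view. The scene camera's last "bottle" hit was a false one on the lid hinge, so I ignored it.
- **Disagreement:** the grip point worked out 197 mm from the hinge, where the geometry says 191 mm. This is probably the bar shifting slightly in the pads or a calibration offset, and it changes the lid angle by only a degree or so.

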